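# Find the mixer drum's heavy side and hold it down

## Task

The closed drum of the hand-cranked mixer has a weight hidden somewhere off its centre. Grip the crank's handle, turn it once right round to feel where the heavy side is, then bring the heavy side to the bottom, where the sprung drum no longer drags to either side and the crank's points stand on the drum's raised ticks, and finish still gripping the handle and holding it there. Do not touch the drum itself, and leave the things around it where they are.

Things in the scene. Friction and masses are not known exactly. Their poses are not given: they have to be found in the camera images.
- mixer: Fixed mixer: grey base 85 x 120 mm, column 130 mm tall behind a closed white drum (130 mm across, 40 thick). Origin on the worktop below the drum's centre; z up, x along the level axle away from the crank, so crank and handle are on the -x side; y to the left seen from the crank side. Drum front at x = -20 mm, crank bar (18 mm wide) from x = -30 to -37 mm, its hub (26 mm across) to -43 mm.
- axle (a point): The drum's centre on the axle, 120 mm above the mixer's origin; the crank turns about it.
- crank (a joint): Crank angle about the axle (rad), positive anticlockwise seen from the crank side, no stops near; starts between -0.6 and 0.6. At 0 the handle is straight above the axle; at a, its axis is at mixer y = 45 mm x sin a, height 120 mm + 45 mm x cos a. A dragging bearing (0.22 N m, 5 N at the handle) keeps the crank where it is left; with the heavy side up to 9 N is needed, so grip firmly.
- handle: Black round handle, 16 mm diameter (19 at its free end), 77 mm long, parallel to the axle and 45 mm from it; spins freely on its pin, so it can be carried round the circle without turning the hand. Origin at its inner end, at mixer x = -42 mm; it runs from there to x = -119 mm.
- handle_grip (a point): Point on the handle's axis 55 mm from its inner end (mixer x = -97 mm): the place to grip, from above, with the fingers closing level across the handle; the hand then passes clear in front of drum and crank. A large computer screen stands at the right, close beyond where the arm starts: draw the hand away along the front edge before turning it.
- coupling (a joint): Lead (+) or lag (-) of the drum on the crank (rad, crank's sense, stops at +-0.4): a soft spring (0.09 N m/rad) joins them and the heavy side (0.13 to 0.18 N m when level) pulls the drum toward the bottom. 0 and steady only with the heavy side straight down; near the top the drum flops to a stop. Seen as the gap between the crank's two points and the drum's two raised rim ticks, 60 mm out.
- drum: The closed white drum, eight identical caps on its face, two raised dark ticks on its rim. Origin at its centre. Which side is heavy differs every time and cannot be seen. Do not touch it.
- buffer_b: Brown reagent bottle, 46 mm across, 86 mm tall, to the right of the mixer; origin under its centre. Leave alone.
- petri: Round clear dish, 91 mm across, 16 mm tall, to the left of the mixer; origin under its centre. Leave alone.
- blue_rack: Dark blue 96-hole rack, 84 x 124 x 21 mm, at the left; origin under its centre. Leave alone.
- strip_case: Small case with a clear lid, 38 x 75 x 22 mm, at the right; origin under its centre. Leave alone.
- marker: Capped marker pen, 135 mm long, 16 mm thick, lying at the left; origin under its centre. Leave alone.

How it is judged:
On the way:
1. the crank has been turned right round, either way, by its gripped handle (contact force between the fingers and handle above 1 N and (value of joint crank above 5.4 rad or value of joint crank below -5.4 rad)), for 0.05 s.
At the end, for the whole second after the job is handed in: After a turn right round by the gripped handle (crank past 5.4 or -5.4 rad), the drum is at rest heavy side down: its lag against the crank is within 0.15 rad (9 mm at the ticks), crank and drum are still, and the fingers still grip the handle (over 1 N) (contact force between the fingers and handle above 1 N and value of joint coupling between -0.15 and 0.15 rad and velocity of joint crank between -0.1 and 0.1 rad/s and velocity of joint coupling between -0.1 and 0.1 rad/s); the arm keeps its last pose, push and grip.
It fails at once if the robot pushes on the drum (contact force between any of the fingers, the arm and drum above 1 N).
It fails at once if something around the mixer is moved by more than 3 cm (distance of any of buffer_b, petri, blue_rack, strip_case, marker from where it was at the start of the episode above 0.03 m).
It also fails if it takes over 50 s, if anything falls off the work surface, if the arm or the gripper's body presses on something with over 40 N, if the wrist force passes 120 N, or if a joint passes its speed limit or range.

## Robot

A 6-joint arm with a two-finger parallel gripper is mounted at the origin on a cart in front of the work surface, level with it; the furniture and walls round the work are solid. World frame = base frame: x ahead of the robot, y to its left, z up, the work surface at z = 0. Lengths are in m, angles in rad, forces in N, time in s.
With the tool pointing down it reaches from about 0.3 to 0.875 m from the base axis. Payload 4.2 kg.
Tool frame: the origin (TCP) lies between the finger pads; the fingertips stand 14 mm ahead of it and the grasp point (between the pads) lies 5 mm behind it; z points along the fingers, y is the line along which they close (so a half turn about z gives the same grasp; the last joint's range is limited). The gripper opens to 85 mm and grips with 20 to 120 N. Pads are 22 mm wide; open, the fingers measure 114 mm over their backs; the gripper's body (76 mm by 85 mm) begins 54 mm behind the grasp point. The pads swing forward as they close: fully open they stand 13 mm farther back than shut.
Start: joints at [1.228, 0.32, 1.565, -0, 1.257, -0.02], TCP at [0.182, 0.545, 0.245] pointing down, gripper open.
Joint ranges: [-3.11, 3.11], [-0.84, 2.01], [0.21, 2.61], [-1.34, 4.49], [0.05, 2.63], [-2.56, 2.56]. Speed limits (rad/s): [2.57, 2.57, 3.14, 3.14, 3.14, 3.14].

## Interface

Orientations are given as a unit quaternion [w, x, y, z].
In Python, from station import r gives the robot as it stands.
- The arm moves only by the shell command python3 -m handwheel [FORCE], which reads ROWS from standard input. ROWS is 1 to 12 rows, one to a line, with the numbers parted by commas; each row has 7 numbers: the finger opening in m, then dx, dy, dz in fractions of the full range, 1 being 0.2 m, then a rotation vector rx, ry, rz in a scale on which 1.0 is 2 rad; each row shifts and turns the commanded pose from where the row before left it, along the tool's axes as they then stand; what a row does not reach is not made up. A row lasts 1/12 s, in which the tool goes at most 0.0417 m and 0.125 rad, less where a joint would pass 70% of its speed; a pose out of reach is approached as far as the arm can. The fingers move at their own pace and stop on an object; FORCE is the grip in N (left out, the last holds). Time passes only in rows, so rows that do not move let the fingers close. It prints the time, the measured TCP pose, the force, the opening and the grip force at its end. Input that does not fit is refused with a message, and nothing moves.
- r.observe(): the state, without advancing time (a new reading comes with each control period).
- r.read_camera(name): name is "scene" or "side" or "wrist"; returns the picture (384x512x3 uint8, blue, green, red); there is no depth.
- r.camera_info(name): a dict with "K" (3x3 intrinsics, pixels), "k1" (the pictures are not rectified: a ray, as slopes to the right and down, at radius r is drawn at 1 + k1 r^2 times it, then the intrinsics apply), "T" (4x4, takes a point from camera to world coordinates). Camera axes: x right, y up, looking along -z (the intrinsics and any distortion apply to the point x, -y, -z); pixel columns grow to the right and rows downward; lengths in m; the calibration is good to about 2 mm. A picture is of the moment at which its call begins: read the wrist's pose just before it. camera_info takes no time and is no camera call; for the wrist camera it gives the pose at the moment of the call.
- r.sign_off(): hands the job in; it is judged then, once.
The state is a dict: "time_s": time; "joint_positions": joint angles; "qd": joint speeds; "tau": joint torques, N m; "ee_pos": TCP position; "orientation": TCP orientation; "ft_force": force on the tool from outside, world axes, zero at the start; "wrist_torque": the same for the moment, N m; "finger_gap": finger opening in m; "finger_force": force on a finger pad.
Only numpy, scipy, OpenCV 4.12 (cv2) and the standard library are available. Lean on these libraries where they do the work, as an engineer would, in place of code of your own. Each camera call takes 0.05 s, during which the arm holds its last target. There are 200 camera calls.

## Working session

There is one attempt and no reset: what is moved stays moved. The work goes in short steps, Python scripts to look and compute and a shell command to move; the robot and the scene stay as the last step left them, time stands still between calls to the robot, and variables do not carry over. Pictures are saved under pics/ and viewed, at most 10 in all, crops included, and the job is handed in when it is done.

```bash
mkdir -p pics; ls; python3 - <<'E'
from station import r
import cv2,numpy as np
o=r.observe();print({k:np.round(v,3).tolist() for k,v in o.items()})
a=r.read_camera("scene");b=r.read_camera("side")
cv2.imwrite("pics/scene0.png",a);cv2.imwrite("pics/side0.png",b)
for n in("scene","side","wrist"):
    i=r.camera_info(n);print(n,np.round(i["K"],1).tolist(),i["k1"],np.round(i["T"],3).tolist())
E
```

```text
pics
{'time_s': 0.0, 'joint_positions': [1.228, 0.32, 1.566, 0.0, 1.257, -0.02], 'qd': [0.0, 0.0, 0.0, -0.002, 0.001, -0.0], 'tau': [0.001, -41.551, -23.416, 0.0, 0.008, 0.0], 'ee_pos': [0.182, 0.545, 0.244], 'orientation': [-0.0, 0.161, 0.987, -0.001], 'ft_force': [0.085, -0.266, 0.315], 'wrist_torque': [-0.013, 0.023, 0.072], 'finger_force': 0.0, 'finger_gap': 0.085}
scene [[347.8, 0.0, 257.1], [0.0, 347.8, 193.1], [0.0, 0.0, 1.0]] -0.05875228489493923 [[0.684, 0.484, -0.546, 0.02], [-0.73, 0.444, -0.52, -0.453], [-0.009, 0.754, 0.657, 0.783], [0.0, 0.0, 0.0, 1.0]]
side [[349.8, 0.0, 255.4], [0.0, 349.8, 194.2], [0.0, 0.0, 1.0]] 0.009598338998497498 [[-0.48, -0.76, 0.438, 1.073], [0.877, -0.412, 0.245, 0.354], [-0.006, 0.502, 0.865, 1.151], [0.0, 0.0, 0.0, 1.0]]
wrist [[332.1, 0.0, 258.4], [0.0, 332.1, 194.1], [0.0, 0.0, 1.0]] -0.0017295612369959417 [[0.317, -0.913, -0.258, 0.117], [0.948, 0.305, 0.087, 0.566], [-0.0, -0.272, 0.962, 0.373], [0.0, 0.0, 0.0, 1.0]]
```

View pics/scene0.png

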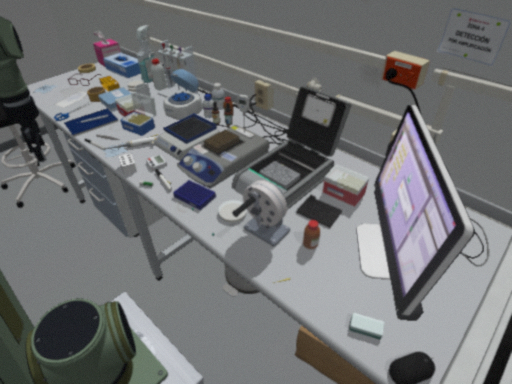

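View pics/side0.png

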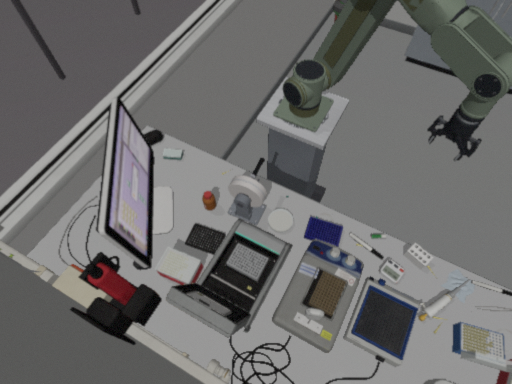

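Scene view: mixer with white drum at about (265,203), handle pointing left to (237,212), bottle at (311,235), petri at (232,212). Side view: drum at (247,188), handle tip at (260,163), bottle at (209,200), arm at upper right. I'll zoom in on the mixer.

```bash
python3 - <<'E'
import cv2,numpy as np
a=cv2.imread("pics/scene0.png")[160:260,215:315];b=cv2.imread("pics/side0.png")[145:245,200:300]
f=lambda x:cv2.resize(x,None,fx=4,fy=4,interpolation=cv2.INTER_CUBIC)
cv2.imwrite("pics/z0.png",np.hstack([f(a),f(b)]))
E
```

```text
(no output)
```

View pics/z0.png

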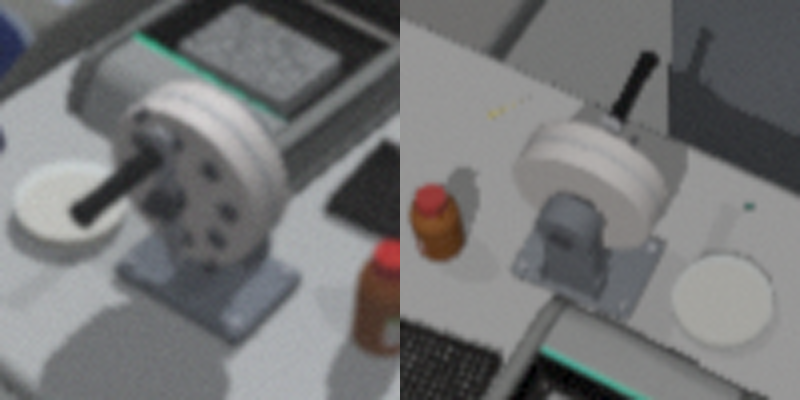

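```bash
cat > h.py <<'E'
import numpy as np,cv2
from station import r
def proj(n,P,info=None):
    i=info or r.camera_info(n);T=np.array(i["T"]);p=(np.atleast_2d(P)-T[:3,3])@T[:3,:3]
    s=np.c_[p[:,0]/-p[:,2],-p[:,1]/-p[:,2]];s*=1+i["k1"]*(s**2).sum(1)[:,None]
    return s@np.array(i["K"])[:2,:2].T+np.array(i["K"])[:2,2]
def world(m,P):
    x,y,w=m[:3];c,s=np.cos(w),np.sin(w);P=np.atleast_2d(P)
    return np.c_[x+c*P[:,0]-s*P[:,1],y+s*P[:,0]+c*P[:,1],P[:,2]]
def hp(a,x): return [x,.045*np.sin(a),.12+.045*np.cos(a)]
E
python3 - <<'E'
from h import *
from scipy.optimize import least_squares
S,D=r.camera_info("scene"),r.camera_info("side")
def res(v):
    x,y,w,a,xi=v
    p=proj("scene",world(v,[hp(a,-.119),hp(a,-.042),[-.043,0,.12]]),S)-[[235.9,213],[253,200],[256.2,210]]
    q=proj("side",world(v,[hp(a,-.119),hp(a,xi)]),D)-[[262,160],[254.5,174.5]]
    return np.r_[p.ravel(),q.ravel()]
for w0 in(0,-.8,-1.5):
  s=least_squares(res,[.5,-.1,w0,.2,-.06]);print(np.round(s.x,4),s.cost,np.round(s.fun,1))
m=s.x
print("tip,grip",world(m,[hp(m[3],-.119),hp(m[3],-.097)]).round(3))
E
```

```text
[ 0.5585  0.027   0.1135  0.2593 -0.0514] 5.730820354389518 [-1.   0.5  0.1 -2.8  0.3  0.9 -0.6 -0.9 -0.5 -0.2]
[ 0.5585  0.027   0.1135  0.2593 -0.0514] 5.730820353900583 [-1.   0.5  0.1 -2.8  0.3  0.9 -0.6 -0.9 -0.5 -0.2]
[ 0.5585  0.027   0.1135  0.2593 -0.0514] 5.7308203519911 [-1.   0.5  0.1 -2.8  0.3  0.9 -0.6 -0.9 -0.5 -0.2]
tip,grip [[0.439 0.025 0.163]
 [0.461 0.027 0.163]]
```

Careful with the scale: shifts go in shares of 0.2 m and turns go in shares of 2 rad. That gives: -0.027 m is -0.135, -0.025 m is -0.125.

```bash
echo '0.085,-0.135,-0.125,0,0,0,0
0.085,-0.135,-0.125,0,0,0,0
0.085,-0.135,-0.125,0,0,0,0
0.085,-0.135,-0.125,0,0,0,0
0.085,-0.135,-0.125,0,0,0,0
0.085,-0.135,-0.125,0,0,0,0
0.085,-0.135,-0.125,0,0,0,0
0.085,-0.135,-0.125,0,0,0,0' | python3 -m handwheel 60
```

```text
time_s: 0.77
ee_pos: [0.324, 0.2853, 0.2451]
orientation: [-0.0, 0.16, 0.987, -0.0]
ft_force: [0.6, 0.0, -0.3]
finger_gap: 0.085
finger_force: 0.0
```

In the tool's units: -0.027 m is -0.135, -0.025 m is -0.125, -0.11 rad is -0.055.

```bash
echo '0.085,-0.135,-0.125,0,0,0,0
0.085,-0.135,-0.125,0,0,0,0
0.085,-0.135,-0.125,0,0,0,0
0.085,-0.135,-0.125,0,0,0,0
0.085,-0.135,-0.125,0,0,0,0
0.085,-0.135,-0.125,0,0,0,0
0.085,0,0,0,0,0,-0.055
0.085,0,0,0,0,0,-0.055
0.085,0,0,0,0,0,-0.055
0.085,0,0,0,0,0,-0.055
0.085,0,0,0,0,0,0
0.085,0,0,0,0,0,0' | python3 -m handwheel; python3 - <<'E'
from h import *
o=r.observe();print(o["joint_positions"],o["ee_pos"],o["orientation"])
w=r.camera_info("wrist");a=r.read_camera("wrist");cv2.imwrite("pics/w1.png",a)
m=[.5585,.027,.1135];al=.2593
print(proj("wrist",world(m,[hp(al,-.119),hp(al,-.042),[-.043,0,.12]]),w).round(1),np.round(w["T"],3).tolist())
E
```

```text
time_s: 1.77
ee_pos: [0.4297, 0.0934, 0.2451]
orientation: [-0.0, -0.057, 0.998, 0.0]
ft_force: [0.3, 0.6, -0.1]
finger_gap: 0.0851
finger_force: 0.0
[ 1.87881211e-01  1.05727066e-01  1.84866797e+00  1.04533523e-04
  1.18774670e+00 -1.49733140e+00] [0.42965981 0.09342449 0.24506049] [-2.78519550e-04 -5.71574221e-02  9.98365139e-01  1.22868159e-05]
[[155.7 210.8]
 [164.5 310.9]
 [164.7 278.8]] [[-0.114, -0.956, -0.27, 0.361], [0.993, -0.109, -0.032, 0.085], [0.001, -0.272, 0.962, 0.373], [0.0, 0.0, 0.0, 1.0]]
```

View pics/w1.png

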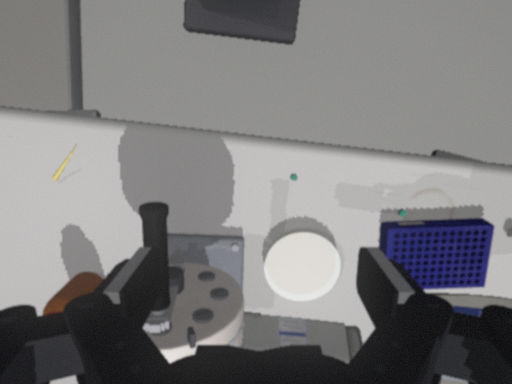

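Wrist view: handle tip near (154,210), shaft running down to about (158,310); base plate edge at x≈243; petri (302,265). I'll zoom to refine this.

```bash
python3 - <<'E'
import cv2
a=cv2.imread("pics/w1.png")[195:365,100:260]
a=cv2.convertScaleAbs(a,alpha=1.6,beta=20)
cv2.imwrite("pics/w1z.png",cv2.resize(a,None,fx=3.5,fy=3.5,interpolation=cv2.INTER_CUBIC))
E
```

```text
(no output)
```

View pics/w1z.png

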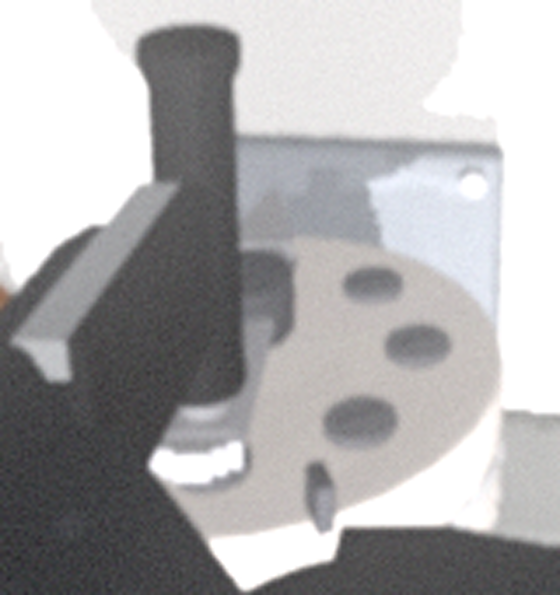

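```bash
python3 - <<'E'
from h import *
from scipy.optimize import least_squares
S,D=r.camera_info("scene"),r.camera_info("side");W=r.camera_info("wrist")
def res(v):
    x,y,w,a,xi,x2=v
    p=proj("scene",world(v,[hp(a,-.119),[-.043,0,.12]]),S)-[[235.9,213],[256.2,210]]
    q=proj("side",world(v,[hp(a,-.119),hp(a,xi)]),D)-[[262,160],[254.5,174.5]]
    t=(proj("wrist",world(v,[hp(a,-.119),hp(a,x2),[-.043,.013,.12]]),W)-[[154,206.8],[158,305],[183.7,272]])*[1,.6]
    return np.r_[p.ravel(),q.ravel(),t.ravel()]
s=least_squares(res,[.55,.03,.1,.2,-.06,-.045]);print(np.round(s.x,4),s.cost,np.round(s.fun,1))
m=s.x
print("tip,grip",world(m,[hp(m[3],-.119),hp(m[3],-.097)]).round(4),proj("wrist",world(m,[[-.0,-.0,.01],[-.0,.06,.01]]),W).round(1))
E
```

```text
[ 0.555   0.0282  0.0734  0.1041 -0.0484 -0.0446] 8.855517967425216 [-1.7  0.9 -1.3  1.  -0.4 -1.8 -1.4 -0.8 -0.2  0.   0.5 -0.  -0.2  2.3]
tip,grip [[0.436  0.0241 0.1648]
 [0.4579 0.0257 0.1648]] [[193.1 260.9]
 [242.8 262.8]]
```

In the tool's units: -0.035 m is -0.175, -0.0345 m is -0.1725, 0.041 rad is 0.0205.

```bash
echo '0.085,0,0,0,0,0,0.0205
0.085,-0.0575,-0.175,0,0,0,0
0.085,-0.0575,-0.1725,0,0,0,0
0.085,0,0,0.15,0,0,0
0.085,0,0,0.15,0,0,0
0.085,0,0,0.125,0,0,0
0.085,0,0,0,0,0,0
0.085,0,0,0,0,0,0' | python3 -m handwheel 60;  python3 - <<'E'
from h import *
W=r.camera_info("wrist");a=r.read_camera("wrist");cv2.imwrite("pics/w2.png",a)
m=[.555,.0282,.0734]
print(proj("wrist",world(m,[hp(.104,-.119),hp(.104,-.097)]),W))
E
```

```text
time_s: 2.48
ee_pos: [0.4575, 0.026, 0.1597]
orientation: [-0.001, -0.038, 0.999, 0.0]
ft_force: [0.5, -0.8, 1.4]
finger_gap: 0.0849
finger_force: 0.0
[[259.55250621 225.1992156 ]
 [259.42654627 274.93419292]]
```

View pics/w2.png

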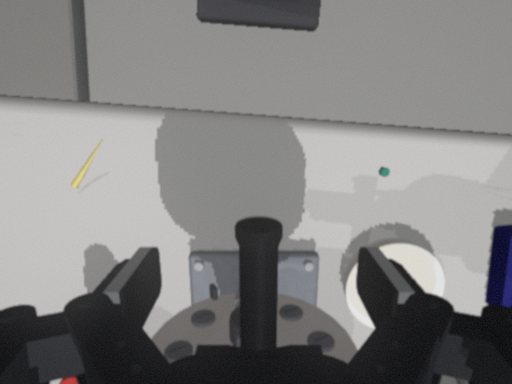

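```bash
echo '0.0,0,0,0,0,0,0
0.0,0,0,0,0,0,0
0.0,0,0,0,0,0,0
0.0,0,0,0,0,0,0
0.0,0,0,0,0,0,0
0.0,0,0,0,0,0,0
0.0,0,0,0,0,0,0
0.0,0,0,0,0,0,0
0.0,0,0,0,0,0,0
0.0,0,0,0,0,0,0' | python3 -m handwheel 80
```

```text
time_s: 3.37
ee_pos: [0.4582, 0.0259, 0.1606]
orientation: [0.0, -0.038, 0.999, 0.0]
ft_force: [-1.1, -0.2, 5.7]
finger_gap: 0.0141
finger_force: 78.1
```

```bash
python3 - <<'E'
import numpy as np
a=.104+.25*np.arange(26)
for i,(y,z) in enumerate(zip(np.diff(45*np.sin(a)),-np.diff(45*np.cos(a)))):print(i+1,round(a[i+1],2),"%.1f %.1f"%(y,z))
E
```

```text
1 0.35 10.9 2.5
2 0.6 10.0 5.2
3 0.85 8.4 7.5
4 1.1 6.3 9.3
5 1.35 3.8 10.6
6 1.6 1.0 11.2
7 1.85 -1.8 11.1
8 2.1 -4.5 10.3
9 2.35 -6.9 8.9
10 2.6 -8.8 6.9
11 2.85 -10.3 4.5
12 3.1 -11.1 1.8
13 3.35 -11.2 -1.0
14 3.6 -10.6 -3.7
15 3.85 -9.3 -6.2
16 4.1 -7.5 -8.3
17 4.35 -5.2 -9.9
18 4.6 -2.6 -10.9
19 4.85 0.2 -11.2
20 5.1 3.0 -10.8
21 5.35 5.5 -9.8
22 5.6 7.8 -8.1
23 5.85 9.5 -5.9
24 6.1 10.7 -3.4
25 6.35 11.2 -0.6
```

In the tool's units: 0.0109 m is 0.0545, 0.01 m is 0.05.

```bash
cat > snap.py <<'E'
import sys
from h import *
o=r.observe();W=r.camera_info("wrist")
p=np.array(o["ee_pos"]);m=[.555,.0282,.0734]
d=p-world(m,[-.097,0,.115])[0];y=-.0734*d[0]+.9973*d[1]
f=np.array(o["ft_force"]);a=np.arctan2(y,d[2]);t=np.array([np.cos(a),-np.sin(a)])
fy=-.0734*f[0]+.9973*f[1]
print("a %.3f rad %.4f  tang %.1f radial %.1f fx %.1f"%(a,np.hypot(y,d[2]),fy*t[0]+f[2]*t[1],fy*np.sin(a)+f[2]*np.cos(a),f[0]))
n=sys.argv[1]
cv2.imwrite(f"pics/s{n}.png",r.read_camera("scene"));cv2.imwrite(f"pics/v{n}.png",r.read_camera("wrist"))
E
python3 snap.py 00; echo '0,0,0.0545,0.0125,0,0,0
0,0,0.05,0.026,0,0,0
0,0,0.042,0.0375,0,0,0' | python3 -m handwheel; python3 snap.py 03
```

```text
a 0.105 rad 0.0459  tang -0.7 radial 5.7 fx -1.1
time_s: 3.72
ee_pos: [0.456, 0.0557, 0.1453]
orientation: [0.001, -0.038, 0.999, 0.0]
ft_force: [1.3, -0.2, 1.4]
finger_gap: 0.0134
finger_force: 78.0
a 0.853 rad 0.0461  tang -1.2 radial 0.7 fx 1.3
```

In the tool's units: 0.0112 m is 0.056, 0.0106 m is 0.053.

```bash
echo '0,0,0.0315,0.0465,0,0,0
0,0,0.019,0.053,0,0,0
0,0,0.005,0.056,0,0,0' | python3 -m handwheel; python3 snap.py 06;echo '0,0,-0.009,0.0555,0,0,0
0,0,-0.0225,0.0515,0,0,0
0,0,-0.0345,0.0445,0,0,0' | python3 -m handwheel; python3 snap.py 09
```

```text
time_s: 4.07
ee_pos: [0.4553, 0.0666, 0.1133]
orientation: [0.0, -0.039, 0.999, -0.0]
ft_force: [-0.7, -3.1, 3.1]
finger_gap: 0.0134
finger_force: 79.7
a 1.607 rad 0.0456  tang -3.0 radial -3.1 fx -0.7
time_s: 4.42
ee_pos: [0.4563, 0.0532, 0.0835]
orientation: [0.0, -0.039, 0.999, -0.0]
ft_force: [-0.5, -0.6, 9.2]
finger_gap: 0.0134
finger_force: 80.5
a 2.347 rad 0.0450  tang -6.1 radial -6.8 fx -0.5
```

```bash
python3 - <<'E'
import cv2,numpy as np
f=lambda n:cv2.resize(cv2.imread(n)[170:240,225:300],None,fx=5,fy=4,interpolation=cv2.INTER_CUBIC)
g=np.vstack([np.hstack([f("pics/s00.png"),f("pics/s03.png")]),np.hstack([f("pics/s06.png"),f("pics/s09.png")])])
cv2.imwrite("pics/m1.png",g)
E
```

```text
(no output)
```

View pics/m1.png

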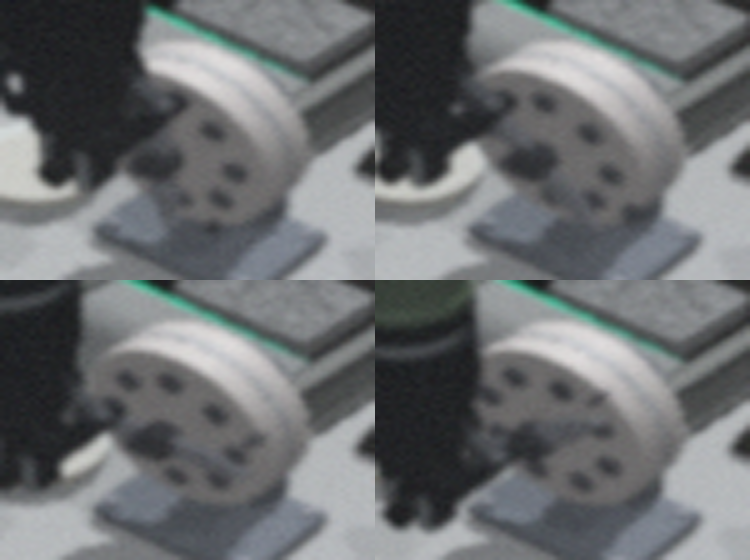

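Drum face visible in the scene view: in the last two frames the tick sits above the crank tail's point (drum leading). I'll continue round and rectify the face.

In the tool's units: -0.0111 m is -0.0555, -0.0103 m is -0.0515.

```bash
echo '0,0,-0.044,0.0345,0,0,0
0,0,-0.0515,0.0225,0,0,0
0,0,-0.0555,0.009,0,0,0' | python3 -m handwheel; python3 snap.py 12;echo '0,0,-0.056,-0.005,0,0,0
0,0,-0.053,-0.0185,0,0,0
0,0,-0.0465,-0.031,0,0,0' | python3 -m handwheel; python3 snap.py 15; echo '0,0,-0.0375,-0.0415,0,0,0
0,0,-0.026,-0.0495,0,0,0
0,0,-0.013,-0.0545,0,0,0' | python3 -m handwheel; python3 snap.py 18
```

```text
time_s: 4.77
ee_pos: [0.4586, 0.0235, 0.0705]
orientation: [0.0, -0.038, 0.999, 0.001]
ft_force: [-1.3, 5.7, 8.7]
finger_gap: 0.0134
finger_force: 80.6
a 3.088 rad 0.0446  tang -6.2 radial -8.3 fx -1.3
time_s: 5.12
ee_pos: [0.4606, -0.0067, 0.0808]
orientation: [-0.0, -0.037, 0.999, 0.002]
ft_force: [1.3, 10.7, -2.2]
finger_gap: 0.0131
finger_force: 79.6
a -2.457 rad 0.0441  tang -9.6 radial -5.0 fx 1.3
time_s: 5.47
ee_pos: [0.4617, -0.0229, 0.1092]
orientation: [-0.001, -0.038, 0.999, 0.001]
ft_force: [4.4, 3.6, -9.7]
finger_gap: 0.0133
finger_force: 78.9
a -1.702 rad 0.0445  tang -10.0 radial -2.0 fx 4.4
```

In the tool's units: -0.0112 m is -0.056, -0.0108 m is -0.054.

```bash
echo '0,0,0.001,-0.056,0,0,0
0,0,0.015,-0.054,0,0,0
0,0,0.0275,-0.049,0,0,0' | python3 -m handwheel; python3 snap.py 21;echo '0,0,0.039,-0.0405,0,0,0
0,0,0.0475,-0.0295,0,0,0
0,0,0,0,0,0,0' | python3 -m handwheel; python3 snap.py 23
python3 - <<'E'
from h import *
m=[.555,.0282,.0734];S=r.camera_info("scene")
v,u=np.mgrid[0:180,0:180];Y=(90-u)/1000*.8*.98;Z=.12+(90-v)/1000*.8*.98
P=np.c_[np.full(Y.size,-.028),Y.ravel(),Z.ravel()]
q=proj("scene",world(m,P),S).astype(np.float32).reshape(180,180,2)
T=[]
for n in["06","09","12","15","18","21","23"]:
    T.append(cv2.remap(cv2.imread(f"pics/s{n}.png"),q[...,0],q[...,1],cv2.INTER_CUBIC))
T.append(T[0]*0)
g=np.vstack([np.hstack(T[:4]),np.hstack(T[4:])]);cv2.imwrite("pics/m2.png",cv2.convertScaleAbs(g,alpha=1.6))
E
```

```text
time_s: 5.82
ee_pos: [0.4612, -0.0158, 0.1411]
orientation: [-0.0, -0.038, 0.999, -0.001]
ft_force: [4.0, -3.7, -8.7]
finger_gap: 0.0133
finger_force: 80.0
a -0.957 rad 0.0453  tang -9.4 radial -1.8 fx 4.0
time_s: 6.17
ee_pos: [0.4599, 0.0028, 0.1566]
orientation: [0.0, -0.038, 0.999, -0.0]
ft_force: [-0.9, 0.1, 6.5]
finger_gap: 0.0137
finger_force: 81.7
a -0.415 rad 0.0455  tang 2.7 radial 5.9 fx -0.9
```

View pics/m2.png

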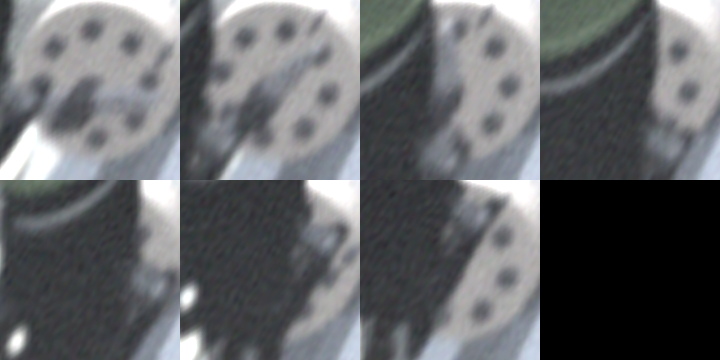

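Frames: at crank 2.35 the tick leads by about 0.2 (tick at (318,20)); at 3.1 it lags by about 0.4 (tick at (487,15)). The force trend also crosses zero between them, so heavy side down is at crank ≈ 2.6. I'll go forward to 2π+2.6.

```bash
python3 - <<'E'
import numpy as np
a=np.linspace(5.854,2.6+2*np.pi,13)
for i,(y,z) in enumerate(zip(np.diff(45*np.sin(a)),-np.diff(45*np.cos(a)))):print(i+1,round(a[i+1],2),"%.1f %.1f"%(y,z))
E
```

```text
1 6.11 10.8 -3.4
2 6.36 11.3 -0.6
3 6.61 11.1 2.3
4 6.86 10.2 5.0
5 7.12 8.6 7.4
6 7.37 6.5 9.3
7 7.62 4.0 10.6
8 7.87 1.2 11.3
9 8.13 -1.6 11.2
10 8.38 -4.4 10.4
11 8.63 -6.9 9.0
12 8.88 -8.9 7.0
```

In the tool's units: 0.0113 m is 0.0565, 0.0111 m is 0.0555.

```bash
echo '0,0,0.054,-0.017,0,0,0
0,0,0.0565,-0.003,0,0,0
0,0,0.0555,0.0115,0,0,0
0,0,0.051,0.025,0,0,0
0,0,0.043,0.037,0,0,0
0,0,0.0325,0.0465,0,0,0' | python3 -m handwheel; python3 snap.py 30; echo '0,0,0.02,0.053,0,0,0
0,0,0.006,0.0565,0,0,0
0,0,-0.008,0.056,0,0,0
0,0,-0.022,0.052,0,0,0
0,0,-0.0345,0.045,0,0,0
0,0,-0.0445,0.035,0,0,0
0,0,0,0,0,0,0
0,0,0,0,0,0,0
0,0,0,0,0,0,0
0,0,0,0,0,0,0
0,0,0,0,0,0,0
0,0,0,0,0,0,0' | python3 -m handwheel; echo '0,0,0,0,0,0,0
0,0,0,0,0,0,0
0,0,0,0,0,0,0
0,0,0,0,0,0,0
0,0,0,0,0,0,0
0,0,0,0,0,0,0
0,0,0,0,0,0,0
0,0,0,0,0,0,0
0,0,0,0,0,0,0
0,0,0,0,0,0,0
0,0,0,0,0,0,0
0,0,0,0,0,0,0' | python3 -m handwheel; python3 snap.py 36
cat > rect.py <<'E'
from h import *
import sys
m=[.555,.0282,.0734];S=r.camera_info("scene")
v,u=np.mgrid[0:480,0:480];Y=(240-u)/3200;Z=.12+(240-v)/3200
q=proj("scene",world(m,np.c_[np.full(Y.size,-.028),Y.ravel(),Z.ravel()]),S).astype(np.float32).reshape(480,480,2)
a=np.mean([cv2.imread(f) for f in sys.argv[2:]],0).astype(np.uint8)
cv2.imwrite(sys.argv[1],cv2.convertScaleAbs(cv2.remap(a,q[...,0],q[...,1],cv2.INTER_CUBIC),alpha=1.6))
E
python3 rect.py pics/m3.png pics/s36.png
```

```text
time_s: 6.77
ee_pos: [0.4556, 0.0618, 0.136]
orientation: [0.001, -0.038, 0.999, 0.001]
ft_force: [0.7, 0.1, 1.1]
finger_gap: 0.0137
finger_force: 81.1
a 1.096 rad 0.0459  tang -0.9 radial 0.5 fx 0.7
time_s: 7.87
ee_pos: [0.457, 0.0429, 0.0761]
orientation: [0.0, -0.039, 0.999, -0.001]
ft_force: [1.4, -6.9, 1.7]
finger_gap: 0.0136
finger_force: 81.5
time_s: 8.87
ee_pos: [0.457, 0.0429, 0.0762]
orientation: [0.0, -0.039, 0.999, -0.001]
ft_force: [1.8, -6.8, 2.9]
finger_gap: 0.0132
finger_force: 81.5
a 2.630 rad 0.0446  tang 4.6 radial -6.0 fx 1.8
```

View pics/m3.png

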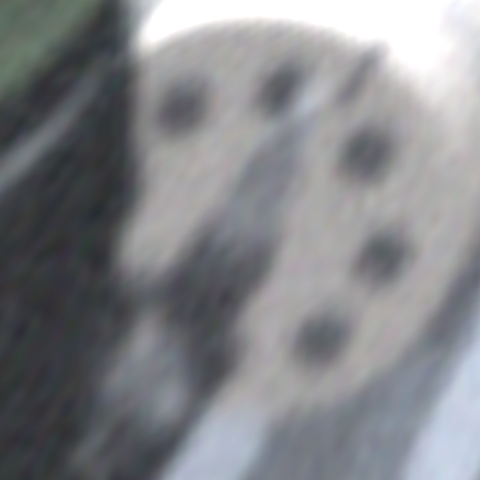

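Rectified face: the tick runs (378,50)–(350,98) and the crank tail's point is near (310,90), so the drum seems to lag. I'll compute both angles with the proper plane depths.

```bash
cat > ang.py <<'E'
from h import *
from scipy.optimize import fsolve
m=[.555,.0282,.0734];S=r.camera_info("scene")
def ang(u,v,x):
    q=proj("scene",world(m,[[-.028,(240-u)/3200,.12+(240-v)/3200]]),S)[0]
    s=fsolve(lambda p:proj("scene",world(m,[[x,p[0],p[1]]]),S)[0]-q,[0,.12])
    return np.arctan2(-s[0],s[1]-.12),np.hypot(s[0],s[1]-.12)
if __name__=="__main__":
    for x in(-.033,-.0335):print("tail",np.round(ang(310,90,x),3))
    for x in(-.020,-.024,-.028):print("tick",np.round([ang(378,50,x),ang(350,98,x),ang(364,74,x)],3).tolist())
    print("hub",np.round(ang(230,245,-.043),3), "top of rim",np.round([ang(270,22,-.02),ang(320,405,-.02)],3).tolist())
E
python3 ang.py
```

```text
tail [0.455 0.059]
tail [0.457 0.059]
tick [[0.636, 0.063], [0.678, 0.045], [0.654, 0.054]]
tick [[0.632, 0.068], [0.668, 0.051], [0.647, 0.059]]
tick [[0.628, 0.073], [0.659, 0.056], [0.642, 0.065]]
hub [0.498 0.019] top of rim [[0.051, 0.059], [2.847, 0.065]]
```

In the tool's units: 0.003 m is 0.015, -0.0023 m is -0.0115.

```bash
echo '0,0,0.015,-0.011,0,0,0
0,0,0.015,-0.011,0,0,0
0,0,0.015,-0.0115,0,0,0
0,0,0,0,0,0,0
0,0,0,0,0,0,0
0,0,0,0,0,0,0
0,0,0,0,0,0,0
0,0,0,0,0,0,0
0,0,0,0,0,0,0
0,0,0,0,0,0,0
0,0,0,0,0,0,0
0,0,0,0,0,0,0' | python3 -m handwheel;echo '0,0,0,0,0,0,0
0,0,0,0,0,0,0
0,0,0,0,0,0,0
0,0,0,0,0,0,0
0,0,0,0,0,0,0
0,0,0,0,0,0,0
0,0,0,0,0,0,0
0,0,0,0,0,0,0
0,0,0,0,0,0,0
0,0,0,0,0,0,0
0,0,0,0,0,0,0
0,0,0,0,0,0,0' | python3 -m handwheel; for i in a b c d; do python3 snap.py 40$i; done; python3 rect.py pics/m4.png pics/s40?.png
```

```text
time_s: 9.97
ee_pos: [0.4563, 0.0525, 0.083]
orientation: [0.0, -0.038, 0.999, -0.001]
ft_force: [0.3, -4.9, 1.5]
finger_gap: 0.0137
finger_force: 81.4
time_s: 10.97
ee_pos: [0.4563, 0.0525, 0.083]
orientation: [0.0, -0.038, 0.999, -0.001]
ft_force: [1.4, -5.4, 1.6]
finger_gap: 0.0134
finger_force: 81.4
a 2.364 rad 0.0448  tang 2.8 radial -5.0 fx 1.4
a 2.364 rad 0.0448  tang 2.7 radial -5.0 fx 0.9
a 2.364 rad 0.0448  tang 2.6 radial -5.0 fx 1.3
a 2.364 rad 0.0448  tang 3.0 radial -5.0 fx 1.0
```

View pics/m4.png

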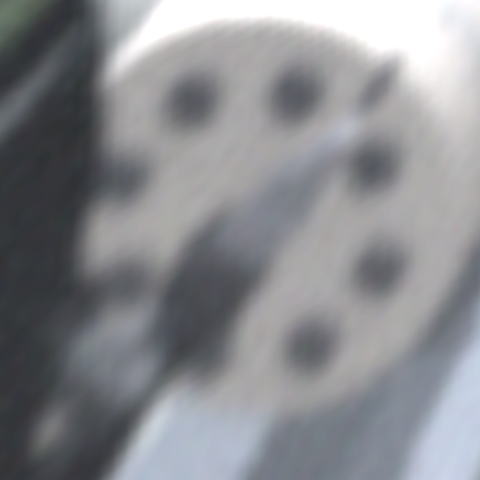

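Now the tail's point is near (350,128) and the tick runs (398,58)–(365,103), so they are nearly in line.

```bash
python3 - <<'E'
from ang import *
print("tail",np.round(ang(350,128,-.0335),3));print("tick",np.round([ang(398,58,-.023),ang(365,103,-.023),ang(382,80,-.023)],3).tolist())
# tick centroid / drum caps by mask, both pictures
for n in("m3","m4"):
    g=cv2.cvtColor(cv2.imread(f"pics/{n}.png"),6)[40:115,335:415];
    k,l,st,c=cv2.connectedComponentsWithStats(((g<135)*255).astype(np.uint8))
    for j in range(1,k):
        if st[j,4]>80:
            uv=c[j]+[335,40];print(n,uv.round(),st[j,4],np.round(ang(*uv,-.023),3))
E
```

```text
tail [0.749 0.057]
tick [[0.729, 0.069], [0.762, 0.051], [0.743, 0.06]]
m3 [352.  87.] 229 [0.64  0.053]
m4 [375.  91.] 363 [0.752 0.056]
```

```bash
python3 -c "
from station import r
print(r.sign_off())"
```

```text
the job is handed in; nothing more can be done
None
```

I turned the crank right round by its gripped handle and brought the heavy side to the bottom. The crank is held still there with the points on the ticks (measured lag about 0, give or take 0.05 rad). The job is handed in, and no verdict was shown.

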